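# Clamp and seal a tray of specimen cassettes

## Task

Put every white specimen cassette lying on the bench into the grey tray, shut its lid, push the tray up the ramp so that it rests against the top stop, and push the clamp handle down over centre until it locks on the lid. While it is locked, guide the stylus slowly (about 3 cm/s) along the whole seam groove in front of the lid, tip down in the groove, from the left end to the right end; then stand the stylus back in its stand and press the release lever down until the clamp springs open (in either order), leaving the shut tray at the top stop. Never lift the tray, and leave the timer and the marker alone.

Things in the scene. Friction and masses are not known exactly. Their poses are not given: they have to be found in the camera images.
- cassette_1_mid (a point): deep specimen cassette, a white plastic block 28 x 40 x 14 mm (x, y, z) of 25 g with rows of small grey slots on top, lying flat on the bench; the point is its centre, 7 mm above its underside. All cassettes are alike; two or three of the four exist in a run
- cassette_2_mid (a point): deep specimen cassette, a white plastic block 28 x 40 x 14 mm (x, y, z) of 25 g with rows of small grey slots on top, lying flat on the bench; the point is its centre, 7 mm above its underside. All cassettes are alike; two or three of the four exist in a run
- cassette_3_mid (a point): deep specimen cassette, a white plastic block 28 x 40 x 14 mm (x, y, z) of 25 g with rows of small grey slots on top, lying flat on the bench; the point is its centre, 7 mm above its underside. All cassettes are alike; two or three of the four exist in a run
- cassette_4_mid (a point): deep specimen cassette, a white plastic block 28 x 40 x 14 mm (x, y, z) of 25 g with rows of small grey slots on top, lying flat on the bench; the point is its centre, 7 mm above its underside. All cassettes are alike; two or three of the four exist in a run
- jig_ref (a point): fixed aluminium jig; point on its centre line where the level landing (top 8 mm above the bench, x = -150..0 mm) meets the ramp. x points up the ramp, y left, z up. The ramp rises at 7 degrees (0.122 rad) to a dark stop bar 15 mm high, its face 125 mm up the slope. Side rails 14 mm high, inner faces y = +-81 mm. The clamp stands right of the ramp's upper part
- tray: grey tray on the landing, 0.45 kg, origin under the centre of its 100 x 156 mm (x, y) box, x up the ramp. Walls 4 mm thick, 22 mm high, floor 4 mm; inside 92 x 148 mm. Front (downhill) face at x = -64 mm, 27 mm high; back wall at +50 mm meets the stop. Slides when pushed low on the front face with 2 to 4 N; friction holds it on the ramp. At the stop its origin is 74 mm along x, 9 mm above jig_ref
- tray_mid (a point): centre of the tray's inner floor, top of the floor, 4 mm above the tray's origin; axes of the tray. There is room for three cassettes side by side in a row along y at 48 mm spacing, each with its 40 mm side along the tray's y
- tray_lid (a joint): white lid, a plate 99 x 156 x 5 mm hinged along the tray's uphill rim (x = +52 mm, 22 mm above the underside), free edge 102 mm from the hinge: 0 shut, 2.0 rad fully open, leaning back uphill past upright. Moved forward (downhill) past upright (below 1.57) it falls shut by itself; shut, its top is 27 mm above the tray's underside
- clamp_handle (a joint): handle of the locking clamp: 0 open, raised 0.85 rad above level; 0.85 locked, level. Pivot at x 74, y -150, z 56 mm from jig_ref; a bar 18 mm wide, 14 mm thick, reaching 100 mm from the pivot to -y. Push down with up to 8 N at 70 mm out; past dead centre (0.66) it snaps to its stop at 0.85 and stays, but only with the tray under the pad: else it springs open again
- handle_push (a point): point on the upper face of the clamp handle, 70 mm from the pivot; with the handle level it is 71 mm above the bench
- clamp_pad: black rubber ball of 16 mm (origin at its centre) on a spring under the jaw of the clamp; it comes down on the lid near the tray's right edge, half-way along it, when the handle is pushed down, and presses with about 20 N when locked
- release_lever (a joint): release lever of the clamp, a small rocker in front of the handle: 0 at rest, 0.55 rad fully pressed, sprung back. Pressing its paddle down (about 4 to 6 N; 20 to 25 mm of travel) lifts a toe under the handle, which throws the locked handle over centre by about 0.35 rad, and the clamp springs open
- lever_paddle (a point): middle of the top of the release lever's ribbed black paddle, 26 x 26 mm, 58 mm above the bench at rest, 56 mm from its pivot towards the jig's front; press it straight down
- stylus: burnishing stylus, 60 g, upright in its stand, z up its length: black square handle 18 x 18 mm from 5 to 75 mm above the origin; round steel guard of 31 mm, 5 mm thick, its underside the origin; below it a steel shaft of 7 mm with a 6 mm ball tip ending 50 mm below the origin
- stylus_grip (a point): centre of the stylus handle where to grip it, on the axis, 95 mm above the tip; handle faces lie along its x and y
- stylus_tip (a point): lowest point of the stylus ball tip; 10 mm above the bench while the stylus stands in its stand
- stand_hole (a point): centre of the 20 x 20 mm opening in the top plate of the fixed dark steel stand (70 x 60 mm, 60 mm high); the top plate is 6 mm thick, the point is at its upper face. The stylus hangs in it by its guard, shaft down
- timer: bystander: white kitchen-type timer 66 x 66 x 19 mm, to be left alone
- marker: bystander: laboratory marker 135 mm long lying on the bench, to be left alone
- seam_0 (a point): the left end of the seam path: on the floor of the seam groove, a straight channel 11 mm wide, 10 mm deep, along y between the front lip of the tray and the front edge of its shut lid; 50 mm from its middle along the tray's y; axes of the tray. The groove is open at both ends, +-78 mm from its middle
- seam_1 (a point): the left quarter of the seam path: on the floor of the seam groove, a straight channel 11 mm wide, 10 mm deep, along y between the front lip of the tray and the front edge of its shut lid; 25 mm from its middle along the tray's y; axes of the tray. The groove is open at both ends, +-78 mm from its middle
- seam_2 (a point): the middle of the seam path: on the floor of the seam groove, a straight channel 11 mm wide, 10 mm deep, along y between the front lip of the tray and the front edge of its shut lid; 0 mm from its middle along the tray's y; axes of the tray. The groove is open at both ends, +-78 mm from its middle
- seam_3 (a point): the right quarter of the seam path: on the floor of the seam groove, a straight channel 11 mm wide, 10 mm deep, along y between the front lip of the tray and the front edge of its shut lid; -25 mm from its middle along the tray's y; axes of the tray. The groove is open at both ends, +-78 mm from its middle
- seam_4 (a point): the right end of the seam path: on the floor of the seam groove, a straight channel 11 mm wide, 10 mm deep, along y between the front lip of the tray and the front edge of its shut lid; -50 mm from its middle along the tray's y; axes of the tray. The groove is open at both ends, +-78 mm from its middle
Mind the look-alikes: they are no part of the job. What is shaped like the part that bears cassette_1_mid but blue is not meant.

How it is judged:
By the outcome, as a careful person would: the job done as asked, in the order asked, and still so for the second after the job is handed in, with the robot touching nothing.
Of cassette_1, cassette_2, cassette_3, cassette_4 only 2 to 3 are there at a start; the rules pass over those that are not, and their reading is None.
At some moment in a run one of cassette_1, cassette_2, cassette_3, cassette_4 may be knocked a few centimetres aside while the robot is not near it.
It also fails if it takes over 208 s, if anything falls off the work surface, if the arm or the gripper's body presses on something with over 40 N, if the wrist force passes 120 N, or if a joint passes its speed limit or range.

## Robot

A 6-joint arm with a two-finger parallel gripper is mounted at the origin on a cart in front of the work surface, level with it; the furniture and walls round the work are solid. World frame = base frame: x ahead of the robot, y to its left, z up, the work surface at z = 0. Lengths are in m, angles in rad, forces in N, time in s.
With the tool pointing down it reaches from about 0.375 to 0.925 m from the base axis. Payload 5.7 kg.
Tool frame: the origin (TCP) lies at the very end of the fingers, on their centre line; the grasp point (between the pads) lies arm.grip_depth behind it (arm.grip_depth is the distance from the TCP to the grasp point, in m); z points along the fingers, y is the line along which they close (so a half turn about z gives the same grasp; the last joint's range is limited). The gripper opens to 88 mm and grips with 3 to 60 N. Pads are 20 mm wide; open, the fingers measure 115 mm over their backs; the gripper's body (75 mm by 178 mm) begins 61 mm behind the grasp point.
Start: joints at [1.028, 0.359, 1.51, -0, 1.272, -0.115], TCP at [0.249, 0.546, 0.223] pointing down, gripper open.
Joint ranges: [-2.97, 2.97], [-1.01, 2.36], [0.21, 2.38], [-0.96, 4.11], [0.2, 2.71], [-2.98, 2.98]. Speed limits (rad/s): [2.39, 2.39, 3.14, 3.14, 3.14, 3.14].

## Interface

Orientations are given as a unit quaternion [x, y, z, w].
In Python, from bench import arm gives the robot as it stands.
- The arm moves only by the shell command python3 -m jog 'ROWS'. ROWS is a JSON object of lists of equal length, an entry for each row: "jaw": the opening in per cent of the stroke, from 0 (shut) to 100 (fully open); "offset": the shift along the tool's x, y, z in cm, a list of three; "spin": the turn about the tool's z in degrees. A call has 1 to 8 rows; each row shifts and turns the commanded pose from where the row before left it, along the tool's axes as they then stand; what a row does not reach is not made up. A row lasts 1/8 s, in which the tool goes at most 62.5 mm and 10.7 degrees, less where a joint would pass 70% of its speed; a pose out of reach is approached as far as the arm can. A call is refused whole if a number of a shift passes 6.25 or a number of a turn 10.7, either way. A call with a gripper value outside its range is refused whole. The fingers move at their own pace and stop on an object; the grip force is fixed at half the most. Time passes only in rows, so rows that do not move let the fingers close. It gives the time, the measured TCP pose, the force, the opening and the grip force at its end, in the units of the state.
- arm.state(): the state, without advancing time (a new reading comes with each control period).
- arm.read_camera(name): name is "scene" or "top"; returns a dict with "frame" (480x640x3 uint8, red, green, blue), "camera_matrix" (3x3 intrinsics, pixels), "extrinsics" (4x4, takes a point from world to camera coordinates). Camera axes: x right, y up, looking along -z (the intrinsics and any distortion apply to the point x, -y, -z); pixel columns grow to the right and rows downward; lengths in m; the calibration is good to about 2 mm. A picture is of the moment at which its call begins. There is no depth.
- arm.hand_in(): hands the job in; it is judged then, once.
The state is a dict: "t": time; "joints": joint angles; "joint_vel": joint speeds; "joint_efforts": joint torques, N m; "tool_pos": TCP position; "eef_rot": TCP orientation; "force": force on the tool from outside, world axes, zero at the start; "ft_torque": the same for the moment, N m; "width": opening from 0.0 (shut) to 1.0 (fully open); "finger_force": force on a finger pad.
Only numpy, scipy, OpenCV 4.12 (cv2) and the standard library are available. Lean on these libraries where they do the work, as an engineer would, in place of code of your own. Each camera call takes 0.05 s, during which the arm holds its last target. There are 200 camera calls.

## Working session

There is one attempt and no reset: what is moved stays moved. The work goes in short steps, Python scripts to look and compute and a shell command to move; the robot and the scene stay as the last step left them, time stands still between calls to the robot, and variables do not carry over. Pictures are saved under pics/ and viewed, at most 14 in all, crops included, and the job is handed in when it is done.

```bash
mkdir -p pics; ls
python3 - <<'E'
from bench import arm
import cv2
for n in("scene","top"):
    r=arm.read_camera(n); cv2.imwrite(f"pics/{n}0.png",r["frame"][:,:,::-1]); print(n,r["camera_matrix"],r["extrinsics"],[k for k in r])
print(arm.state(),arm.grip_depth)
E
```

```text
pics
scene [[457.77419611   0.         323.03982579]
 [  0.         457.77419611 246.04230788]
 [  0.           0.           1.        ]] [[ 0.74492358 -0.66688884 -0.0186583  -0.41957885]
 [ 0.36071019  0.37907597  0.85216757 -0.29863864]
 [-0.56122813 -0.64152996  0.52293623 -0.87880202]
 [ 0.          0.          0.          1.        ]] ['frame', 'camera_matrix', 'extrinsics']
top [[573.0742923    0.         323.70842217]
 [  0.         573.0742923  233.50817325]
 [  0.           0.           1.        ]] [[ 2.49515785e-02 -9.99688601e-01 -3.46299879e-04  1.39188828e-02]
 [ 9.84907665e-01  2.45233044e-02  1.71334464e-01 -5.64245469e-01]
 [-1.71272618e-01 -4.61613874e-03  9.85212861e-01 -1.24884352e+00]
 [ 0.00000000e+00  0.00000000e+00  0.00000000e+00  1.00000000e+00]] ['frame', 'camera_matrix', 'extrinsics']
{'t': 0.1, 'joints': array([ 1.02793078e+00,  3.59403017e-01,  1.51132463e+00, -1.13433984e-05,
        1.27249345e+00, -1.15114148e-01]), 'joint_vel': array([ 0.00211828, -0.00178135, -0.00463068, -0.00030297,  0.00161703,
        0.00220969]), 'joint_efforts': array([-3.86548163e-04, -5.16358674e+01, -2.71407437e+01,  6.75146095e-02,
        2.76848045e-02, -7.03516639e-05]), 'tool_pos': array([0.24859044, 0.54539579, 0.22191133]), 'eef_rot': array([ 2.12247177e-01,  9.77215674e-01, -7.72303749e-04, -2.57934866e-04]), 'force': array([-0.26146144,  0.0109071 ,  1.25292625]), 'ft_torque': array([-0.02204835, -0.01589665,  0.00344863]), 'finger_force': 0.0, 'width': 1.0000448803899913} 0.0187
```

View pics/top0.png

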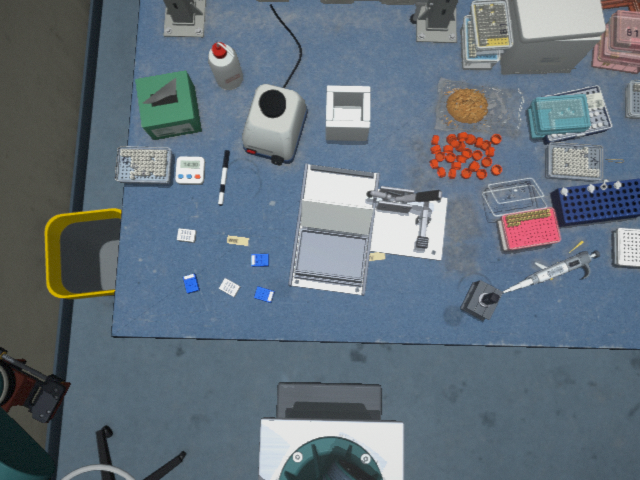

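View pics/scene0.png

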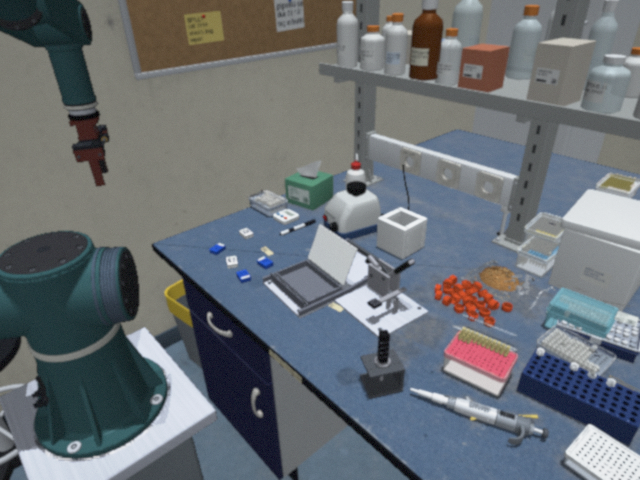

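The top view shows candidates for cassettes: white at (186,235) and (229,287), blue look-alikes at (260,260), (191,284) and (264,294), tan blocks at (237,240) and (377,256), and the white timer at (190,170). I choose the two white slotted ones and check them in a close crop.

Run:
```python
import cv2
f=cv2.imread("pics/top0.png")
cv2.imwrite("pics/c1.png",cv2.resize(f[215:305,165:285],None,fx=6.6,fy=6.6,interpolation=cv2.INTER_CUBIC))
cv2.imwrite("pics/c2.png",cv2.resize(f[155:325,280:507],None,fx=3.5,fy=3.5,interpolation=cv2.INTER_CUBIC))
```

```text
(no output)
```

View pics/c1.png

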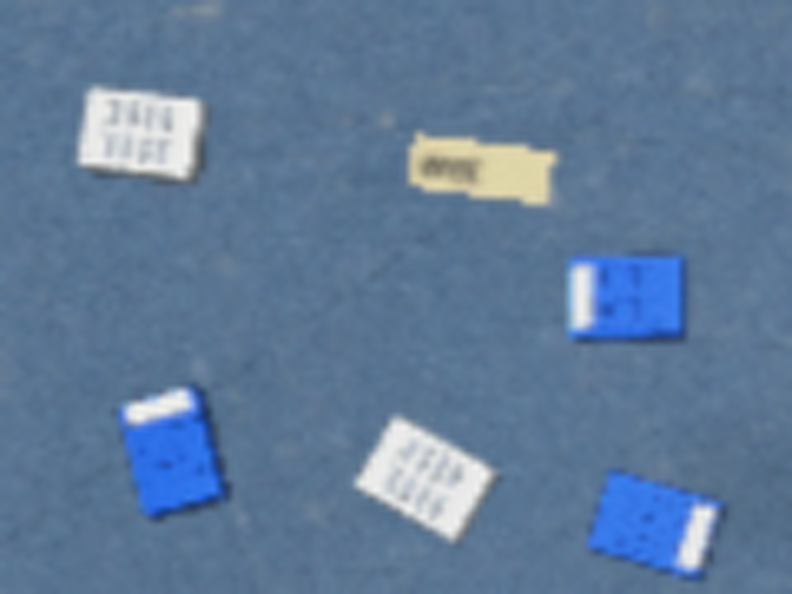

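View pics/c2.png

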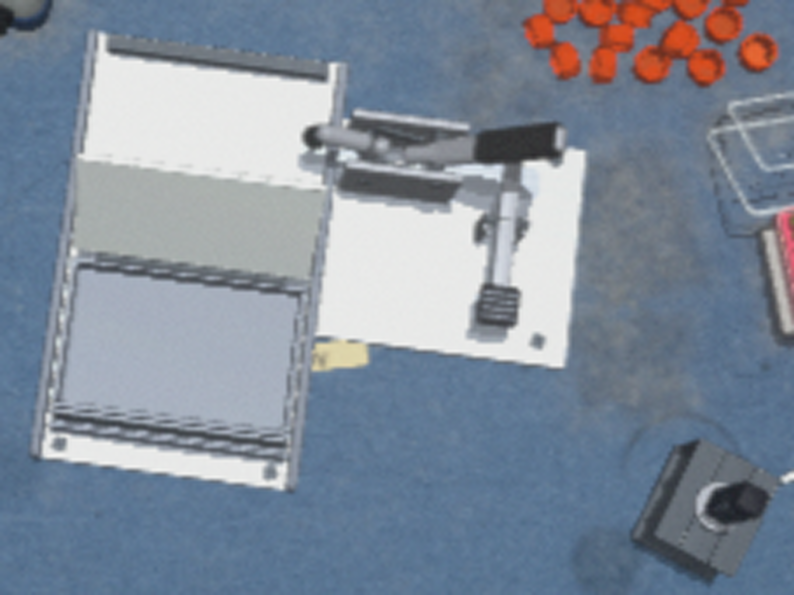

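The crops confirm two white slotted cassettes, at about (186,235) and (229,287); the three others have blue bodies. The second crop shows the jig, with tray front lip near crop (165,440), stop bar near (215,60), handle end (560,140), lever paddle (498,305) and stylus top (750,500).

```bash
cat > h.py <<'E'
import numpy as np, cv2
from bench import arm
from scipy.spatial.transform import Rotation as R
def proj(c,P):
    P=np.atleast_2d(P)@c["extrinsics"][:3,:3].T+c["extrinsics"][:3,3]
    q=(P*[1,-1,-1])@c["camera_matrix"].T
    return q[:,:2]/q[:,2:]
def ground(c,uv,z):
    E=c["extrinsics"];o=-E[:3,:3].T@E[:3,3]
    d=np.linalg.inv(c["camera_matrix"])@np.c_[np.atleast_2d(uv),np.ones(len(np.atleast_2d(uv)))].T
    d=((d.T*[1,-1,-1])@E[:3,:3])
    return o+d*((z-o[2])/d[:,2])[:,None]
def cam(n): return arm.read_camera(n)
def jig(p,j):  # jig coords (m) -> world ; p=(x,y,yaw)
    j=np.atleast_2d(j);c,s=np.cos(p[2]),np.sin(p[2])
    return np.c_[p[0]+c*j[:,0]-s*j[:,1],p[1]+s*j[:,0]+c*j[:,1],.008+j[:,2]]
def go(x,y,z,yaw=None):
    """yaw: world angle (deg) wanted of the tool y axis, mod 180"""
    s=arm.state();M=R.from_quat(s["eef_rot"]).as_matrix()
    d=M.T@(np.array([x,y,z])-s["tool_pos"])*100
    a=np.degrees(np.arctan2(M[1,1],M[0,1]))
    sp=0 if yaw is None else -((yaw-a+90)%180-90)
    print("offset cm (before spin)",d.round(2),"spin",round(sp,1),"yaw now",round(a,1),"| tcp",s["tool_pos"].round(4),"t",round(s["t"],1))
def cassettes(c):
    f=c["frame"].astype(int);m=((f.min(2)>170)*255).astype(np.uint8);m[:,:170]=0;m[:,290:]=0;m[:205]=0;m[320:]=0
    m=cv2.morphologyEx(m,cv2.MORPH_CLOSE,np.ones((3,3)))
    for k in cv2.findContours(m,0,2)[0]:
        if cv2.contourArea(k)<90: continue
        b=cv2.boxPoints(cv2.minAreaRect(k));w=ground(c,b,.014)[:,:2]
        e=[w[1]-w[0],w[2]-w[1]];L=max(e,key=np.linalg.norm)
        print("cassette px",b.mean(0).round(1),"xy",w.mean(0).round(4),"long axis deg",np.degrees(np.arctan2(L[1],L[0])).round(1)%180,[np.linalg.norm(i).round(4) for i in e])
E
python3 - <<'E'
from h import *
from scipy.optimize import least_squares
c=cam("top")
cassettes(c)
f=lambda u,v:(u/3.5+280,v/3.5+155)
obs=np.array([f(33,457),f(293,490),f(92,33),f(345,63),f(108,50),f(328,78)])
t=np.radians(7);
def pts(q):
    w=q[3];x2=q[4]
    return jig(q,[[-.15,w,.007],[-.15,-w,.007],[x2,w,.03],[x2,-w,.03],[.1222,.07,.0302],[.1222,-.07,.0302]])
def res(q):
    r=proj(c,pts(q))-obs
    d=obs[5]-obs[4];n=np.array([-d[1],d[0]])/np.hypot(*d)
    return np.r_[r[:4].ravel(),r[4:]@n]
s=least_squares(res,[.5,0,-.1,.084,.13]);print(s.x,s.fun.round(2))
np.save("jig.npy",s.x[:3])
p=s.x
# overlay
im=c["frame"][:,:,::-1].copy();S=5
x0,y0=285,160
big=cv2.resize(im[y0:y0+145,x0:x0+160],None,fx=S,fy=4,interpolation=cv2.INTER_CUBIC)
big=cv2.resize(im[y0:y0+118,x0:x0+160],None,fx=S,fy=S,interpolation=cv2.INTER_CUBIC) if 0 else cv2.resize(im[y0:y0+145,x0:x0+170],None,fx=4,fy=4,interpolation=cv2.INTER_CUBIC)
def draw(P,col,closed=False):
    q=((proj(c,jig(p,P))-[x0,y0]+.5)*4).astype(int)
    cv2.polylines(big,[q.reshape(-1,1,2)],closed,col,1)
for y in(.081,-.081): draw([[-.15,y,.014],[0,y,.014],[.124,y,.029]],(0,0,255))
draw([[-.15,.084,0],[-.15,-.084,0]],(0,0,255))
draw([[.1222,.07,.0302],[.1222,-.07,.0302]],(0,0,255))
draw([[.074,-.15,.063],[.074,-.216,.138]],(0,255,0))
for x in(-.08,): # tray guess
    draw([[x-.064,.078,.027],[x-.064,-.078,.027],[x+.05,-.078,.022],[x+.05,.078,.022]],(255,0,255),True)
    draw([[x+.052+.042,.078,.115],[x+.052+.042,-.078,.115]],(255,0,255))
cv2.imwrite("pics/o1.png",big)
E
```

```text
cassette px [228.9 286.9] xy [0.4403 0.242 ] long axis deg 62.099999999999994 [np.float64(0.0275), np.float64(0.0397)]
cassette px [185.5 234.6] xy [0.5593 0.3492] long axis deg 85.0 [np.float64(0.0273), np.float64(0.0395)]
[ 0.58731146  0.00253916 -0.1046017   0.0851418   0.13324523] [ 0.28 -0.1  -0.08  0.12 -0.24 -0.29  0.03  0.26  0.05 -0.04]
```

View pics/o1.png

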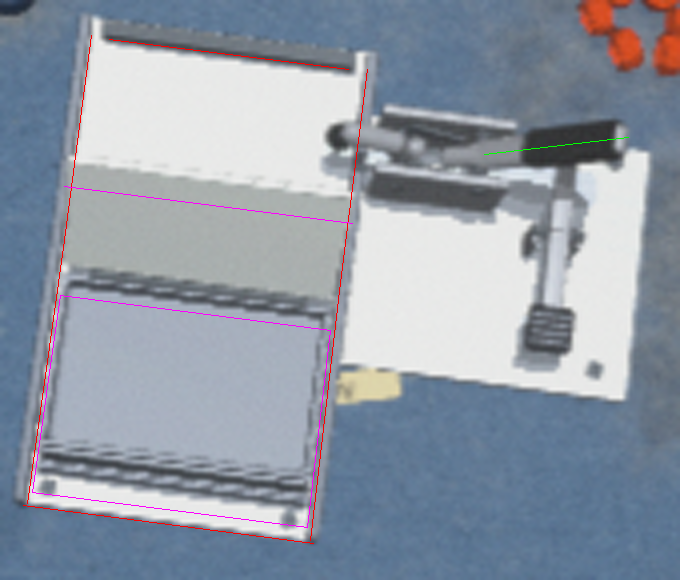

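Run:
```python
from h import *
p=np.load("jig.npy");c=cam("top")
print("paddle",ground(c,[[422.5,242.5]],.058),"stylus top",ground(c,[[752/3.5+280,500/3.5+155]],.135),"guard",ground(c,[[718/3.5+280,505/3.5+155]],.063))
print("place +",jig(p,[-.07,.034,0]),"place -",jig(p,[-.07,-.034,0]))
go(.4403,.242,.15,62)
f=c["frame"][:,:,::-1]; a=cv2.resize(f[265:325,455:515],(480,480),interpolation=cv2.INTER_CUBIC)
s=cam("scene")["frame"][:,:,::-1]; b=cv2.resize(s[320:400,350:410],(360,480),interpolation=cv2.INTER_CUBIC)[:, :300]
cv2.imwrite("pics/st.png",np.hstack([a,b]))
```

```text
paddle [[ 0.54716752 -0.19394586  0.058     ]] stylus top [[ 0.42233834 -0.33008616  0.135     ]] guard [[ 0.42356551 -0.32995721  0.063     ]]
place + [[0.52124404 0.0436621  0.008     ]] place - [[ 0.51414408 -0.02396623  0.008     ]]
offset cm (before spin) [-30.03 -19.66   7.23] spin 3.5 yaw now 65.5 | tcp [0.2487 0.5456 0.2221] t 0.2
```

View pics/st.png

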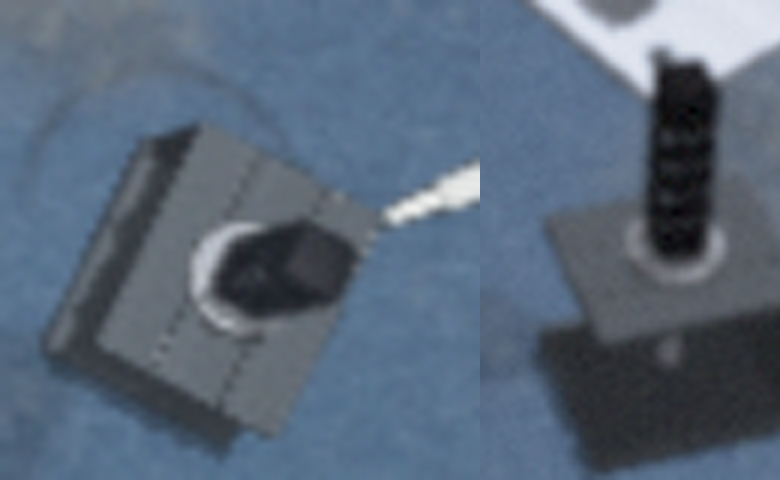

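The crops show the stylus upright in the stand, with handle faces parallel to the plate edges (plate corners in the top crop: (205,122), (385,215), (272,437), (95,345)). Now the first cassette.

```bash
python3 -m jog '{"jaw":[65,65,65,65,65,65,65,65],"offset":[[-5,-3.28,1.2],[-5,-3.28,1.2],[-5,-3.28,1.2],[-5,-3.28,1.2],[-5,-3.28,1.2],[-5,-3.28,1.2],[0,0,0],[0,0,0]],"spin":[0,0,0,0,0,0,3.5,0]}'
python3 - <<'E'
from h import *
c=cam("top");cassettes(c);go(.4403,.242,.002,62)
E
```

```text
t: 1.25
tool_pos: [0.4405, 0.2417, 0.1505]
eef_rot: [0.243, 0.97, -0.0, -0.0]
force: [0.3, -1.1, 0.4]
width: 0.648
finger_force: 0.0
cassette px [237.2 240.2] xy [0.5491 0.2284] long axis deg 84.2 [np.float64(0.0186), np.float64(0.0492)]
offset cm (before spin) [-0.02 -0.02 14.86] spin 0.0 yaw now 62.0 | tcp [0.4402 0.2423 0.1506] t 1.3
```

```bash
python3 -m jog '{"jaw":[65,65,65,65,45,40,38,38],"offset":[[0,0,4.5],[0,0,4.5],[0,0,4],[0,0,1.85],[0,0,0],[0,0,0],[0,0,0],[0,0,0]],"spin":[0,0,0,0,0,0,0,0]}'
python3 -m jog '{"jaw":[38,38,38,38,38],"offset":[[0,0,0],[0,0,-4],[0,0,-4.5],[0,0,-4.5],[0,0,0]],"spin":[0,0,0,0,0]}'
python3 - <<'E'
from h import *
go(.52124,.0437,.15,84)
E
```

```text
t: 2.3
tool_pos: [0.4403, 0.2426, 0.0024]
eef_rot: [0.242, 0.97, 0.0, 0.0]
force: [-0.1, 0.5, -0.3]
width: 0.453
finger_force: 30.0
t: 2.92
tool_pos: [0.4428, 0.2433, 0.1355]
eef_rot: [0.242, 0.97, 0.002, 0.003]
force: [0.5, -0.4, 0.4]
width: 0.45
finger_force: 30.0
offset cm (before spin) [-16.3  -13.94  -1.45] spin -22.0 yaw now 62.0 | tcp [0.4428 0.2433 0.1355] t 2.9
```

```bash
python3 -m jog '{"jaw":[38,38,38,38,38,38,38,38],"offset":[[-4,-3.48,0],[-4,-3.48,0],[-4,-3.48,0],[-4,-3.48,0],[0,0,0],[0,0,0],[0,0,0],[0,0,0]],"spin":[0,0,0,0,-10.7,-10.7,-0.6,0]}'
python3 - <<'E'
from h import *
go(.52124,.0437,.016,84)
c=cam("top");cassettes(c);cv2.imwrite("pics/t2.png",c["frame"][:,:,::-1])
E
```

```text
t: 3.92
tool_pos: [0.5155, 0.0445, 0.1315]
eef_rot: [0.054, 0.999, -0.0, -0.001]
force: [-0.5, -0.4, -0.3]
width: 0.453
finger_force: 30.0
offset cm (before spin) [-5.900e-01 -1.000e-02  1.155e+01] spin -0.2 yaw now 83.8 | tcp [0.5155 0.0445 0.1315] t 3.9
cassette px [237.2 240.2] xy [0.5491 0.2284] long axis deg 84.2 [np.float64(0.0186), np.float64(0.0492)]
cassette px [185.9 234.6] xy [0.5592 0.3485] long axis deg 84.2 [np.float64(0.0274), np.float64(0.041)]
```

View pics/t2.png

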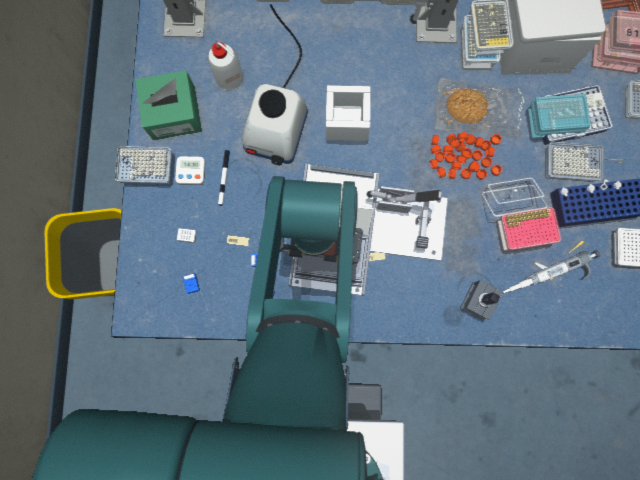

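The arm now holds the first cassette over the tray, and the second still lies at (186,235). Lower it.

```bash
python3 -m jog '{"jaw":[38,38,38,38,38,38,38,38],"offset":[[-0.6,0,3],[0,0,3],[0,0,2.5],[0,0,1.5],[0,0,0.7],[0,0,0.5],[0,0,0.3],[0,0,0]],"spin":[0,0,0,0,0,0,0,0]}'
```

```text
t: 4.97
tool_pos: [0.5223, 0.0437, 0.0174]
eef_rot: [0.052, 0.999, -0.0, 0.0]
force: [0.2, -0.1, 0.8]
width: 0.449
finger_force: 30.0
```

```bash
python3 -m jog '{"jaw":[38,38,54,54,54,54,54,54],"offset":[[0,0,0.3],[0,0,0],[0,0,0],[0,0,0],[0,0,0],[0,0,-2],[0,0,-5],[0,0,-5]],"spin":[0,0,0,0,0,0,0,0]}'
python3 - <<'E'
from h import *
go(.5592,.3487,.15,85)
E
```

```text
t: 5.98
tool_pos: [0.5215, 0.0437, 0.1351]
eef_rot: [0.052, 0.999, -0.0, -0.001]
force: [1.0, -0.6, 0.1]
width: 0.538
finger_force: 0.0
offset cm (before spin) [-0.56 30.72 -1.5 ] spin -1.0 yaw now 84.0 | tcp [0.5215 0.0437 0.1351] t 6.0
```

```bash
python3 -m jog '{"jaw":[65,65,65,65,65,65,65,65],"offset":[[-0.1,5.1,0],[-0.1,5.1,0],[-0.1,5.1,0],[-0.1,5.1,0],[-0.1,5.1,0],[-0.1,5.2,0],[0,0,0],[0,0,0]],"spin":[0,0,0,0,0,0,-1,0]}'
python3 - <<'E'
from h import *
go(.5592,.3487,.002,85)
c=cam("top");cv2.imwrite("pics/t3.png",cv2.resize(c["frame"][155:325,160:460,::-1],None,fx=2.6,fy=2.6,interpolation=cv2.INTER_CUBIC))
E
```

```text
t: 6.98
tool_pos: [0.5595, 0.3478, 0.1336]
eef_rot: [0.043, 0.999, -0.001, -0.001]
force: [0.0, -0.6, -0.5]
width: 0.654
finger_force: 0.0
offset cm (before spin) [ 0.03  0.11 13.16] spin 0.0 yaw now 85.0 | tcp [0.5595 0.3478 0.1336] t 7.0
```

View pics/t3.png

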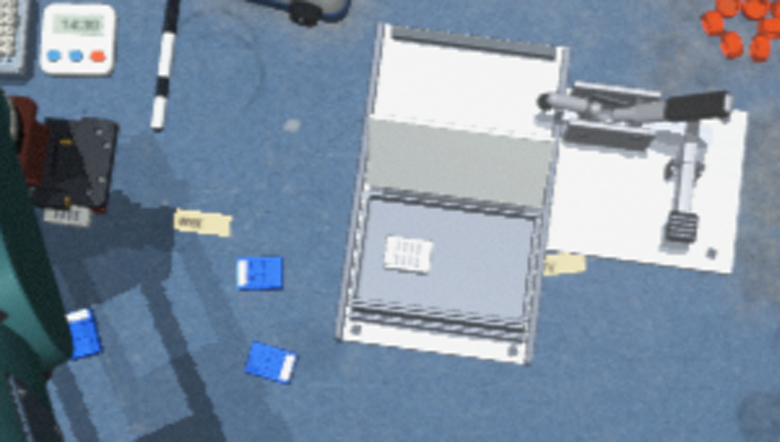

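The first cassette lies flat in the tray at crop (408,254), and part of the second shows under the gripper at (66,216). Grasp the second.

```bash
python3 -m jog '{"jaw":[65,65,65,65,65,40,38,38],"offset":[[0,0.1,4],[0,0,4],[0,0,3.3],[0,0,1.8],[0,0,0],[0,0,0],[0,0,0],[0,0,0]],"spin":[0,0,0,0,0,0,0,0]}'
python3 -m jog '{"jaw":[38,38,38,38,38,38],"offset":[[0,0,0],[0,0,0],[0,0,-4],[0,0,-4.5],[0,0,-4.5],[0,0,0]],"spin":[0,0,0,0,0,0]}'
python3 - <<'E'
from h import *
go(.5141,-.024,.15,84)
E
```

```text
t: 8.02
tool_pos: [0.5609, 0.3495, 0.0041]
eef_rot: [0.044, 0.999, 0.0, 0.001]
force: [0.3, -0.7, 5.0]
width: 0.456
finger_force: 30.0
t: 8.78
tool_pos: [0.5629, 0.3509, 0.1374]
eef_rot: [0.044, 0.999, 0.002, 0.003]
force: [0.2, 0.1, -0.8]
width: 0.451
finger_force: 30.0
offset cm (before spin) [  1.58 -37.77  -1.43] spin 1.0 yaw now 85.0 | tcp [0.5629 0.3509 0.1374] t 8.8
```

```bash
python3 -m jog '{"jaw":[38,38,38,38,38,38,38,38],"offset":[[0.2,-5.37,0],[0.2,-5.37,0],[0.2,-5.37,0],[0.2,-5.37,0],[0.2,-5.37,0],[0.2,-5.37,0],[0.2,-5.3,0],[0,0,0]],"spin":[1,0,0,0,0,0,0,0]}'
python3 -m jog '{"jaw":[38,38],"offset":[[0,0,0],[0,0,0]],"spin":[0,0]}'
python3 - <<'E'
from h import *
go(.5141,-.024,.016,84)
E
```

```text
t: 9.78
tool_pos: [0.5067, -0.0252, 0.1321]
eef_rot: [0.055, 0.999, -0.0, -0.001]
force: [0.7, 0.4, -0.1]
width: 0.451
finger_force: 30.0
t: 10.02
tool_pos: [0.5078, -0.0211, 0.1327]
eef_rot: [0.052, 0.999, 0.0, -0.0]
force: [0.4, -0.0, -0.9]
width: 0.454
finger_force: 30.0
offset cm (before spin) [-0.67 -0.23 11.67] spin 0.1 yaw now 84.1 | tcp [ 0.5078 -0.0211  0.1327] t 10.0
```

```bash
python3 -m jog '{"jaw":[38,38,38,38,38,38,38,38],"offset":[[-0.6,-0.2,3],[0,0,3],[0,0,2.5],[0,0,1.5],[0,0,0.7],[0,0,0.5],[0,0,0.5],[0,0,0]],"spin":[0,0,0,0,0,0,0,0]}'
python3 -m jog '{"jaw":[38,54,54,54,54,54,54],"offset":[[0,0,0.1],[0,0,0],[0,0,0],[0,0,0],[0,0,-2],[0,0,-5],[0,0,-5]],"spin":[0,0,0,0,0,0,0]}'
python3 - <<'E'
from h import *
p=np.load("jig.npy")
go(*jig(p,[.064,.01,0])[0][:2],.20,84)
E
```

```text
t: 11.02
tool_pos: [0.514, -0.0252, 0.0164]
eef_rot: [0.052, 0.999, -0.0, 0.0]
force: [0.4, -0.6, 0.2]
width: 0.451
finger_force: 30.0
t: 11.9
tool_pos: [0.5132, -0.0249, 0.136]
eef_rot: [0.052, 0.999, 0.0, -0.001]
force: [0.5, -0.5, 0.7]
width: 0.544
finger_force: 0.0
offset cm (before spin) [-13.48   4.51  -6.42] spin -0.0 yaw now 84.0 | tcp [ 0.5132 -0.0249  0.136 ] t 11.9
```

```bash
python3 -m jog '{"jaw":[54,0,0,0,0,0,0,0],"offset":[[0,0,-4],[0,0,-3.4],[-4.5,1.5,0],[-4.5,1.5,0],[-4.5,1.5,0],[0,0,0],[0,0,0],[0,0,0]],"spin":[0,0,0,0,0,0,0,0]}'
python3 - <<'E'
from h import *
p=np.load("jig.npy")
go(*jig(p,[.064,.01,0])[0][:2],.09,84)
c=cam("scene");cv2.imwrite("pics/s2.png",cv2.resize(c["frame"][160:340,230:450,::-1],None,fx=3.3,fy=3.3,interpolation=cv2.INTER_CUBIC))
E
```

```text
t: 12.9
tool_pos: [0.6513, 0.0054, 0.209]
eef_rot: [0.053, 0.999, -0.0, -0.001]
force: [0.1, 0.2, -0.9]
width: 0.003
finger_force: 0.0
offset cm (before spin) [-0.09  0.05 11.9 ] spin -0.0 yaw now 84.0 | tcp [0.6513 0.0054 0.209 ] t 12.9
```

View pics/s2.png

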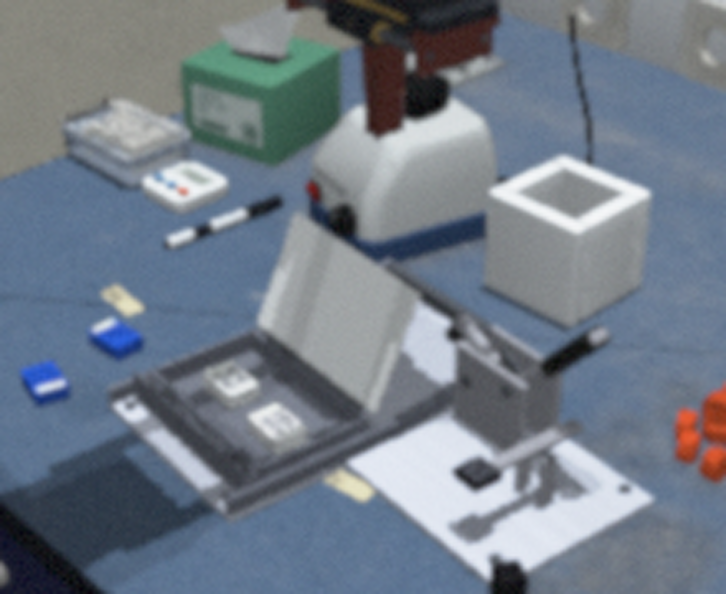

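The scene view shows both cassettes flat in the tray at crop (233,383) and (277,422), and the lid leaning open at (340,310) with the tool behind it. Now swing the lid shut.

```bash
python3 -m jog '{"jaw":[0,0,0,0,0,0,0,0],"offset":[[0,0,4],[0,0,4],[0,0,3.9],[1.5,0,0],[1.2,0,0],[1,0,0],[1,0,0],[1,0,0]],"spin":[0,0,0,0,0,0,0,0]}'
python3 -m jog '{"jaw":[0,0,0,0,0,0],"offset":[[0.8,0,0],[0.8,0,0],[0.8,0,0],[0.5,0,0],[0,0,0],[0,0,0]],"spin":[0,0,0,0,0,0]}'
python3 - <<'E'
from h import *
c=cam("scene");cv2.imwrite("pics/s3.png",cv2.resize(c["frame"][160:340,230:450,::-1],None,fx=2.6,fy=2.6,interpolation=cv2.INTER_CUBIC))
E
```

```text
t: 13.95
tool_pos: [0.5958, 0.0116, 0.091]
eef_rot: [0.052, 0.999, -0.0, 0.001]
force: [1.1, -0.3, 0.2]
width: 0.008
finger_force: 0.1
t: 14.7
tool_pos: [0.5675, 0.0145, 0.0902]
eef_rot: [0.052, 0.999, -0.0, 0.0]
force: [0.5, -0.6, -0.5]
width: 0.005
finger_force: 0.0
```

View pics/s3.png

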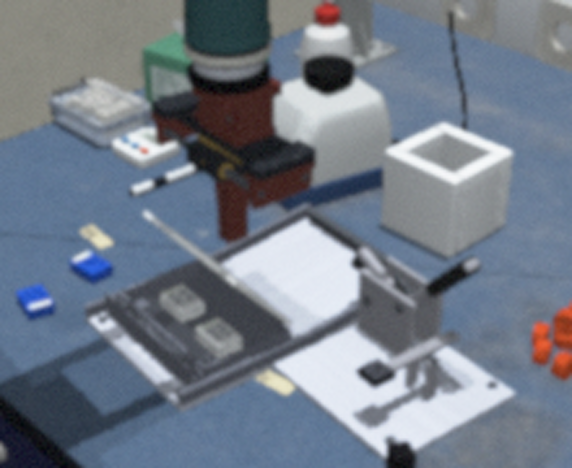

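The lid is about upright (edge from (145,212) to (285,330)); it needs a little more.

```bash
python3 -m jog '{"jaw":[0,0,0,0,0,0,0,0],"offset":[[0.8,0,0],[0.8,0,0],[0.8,0,0],[0,0,0],[0,0,0],[0,0,0],[0,0,-3],[0,0,-4]],"spin":[0,0,0,0,0,0,0,0]}'
python3 - <<'E'
from h import *
p=np.load("jig.npy")
c=cam("top")
# predicted tray front edges for overlay-free measurement
print(proj(c,jig(p,[[-.132,.05,.027],[-.132,-.05,.027]])))
go(*jig(p,[-.175,0,0])[0][:2],.16,84)
cv2.imwrite("pics/t4.png",cv2.resize(c["frame"][155:325,280:480,::-1],None,fx=3.5,fy=3.5,interpolation=cv2.INTER_CUBIC))
E
```

```text
t: 15.75
tool_pos: [0.5426, 0.0171, 0.16]
eef_rot: [0.052, 0.999, 0.0, -0.001]
force: [0.9, 0.8, -0.1]
width: 0.005
finger_force: 0.0
[[305.71801511 278.84187684]
 [349.69037153 284.56642719]]
offset cm (before spin) [13.27 -1.    0.48] spin -0.0 yaw now 84.0 | tcp [0.5462 0.0169 0.1657] t 15.8
```

View pics/t4.png

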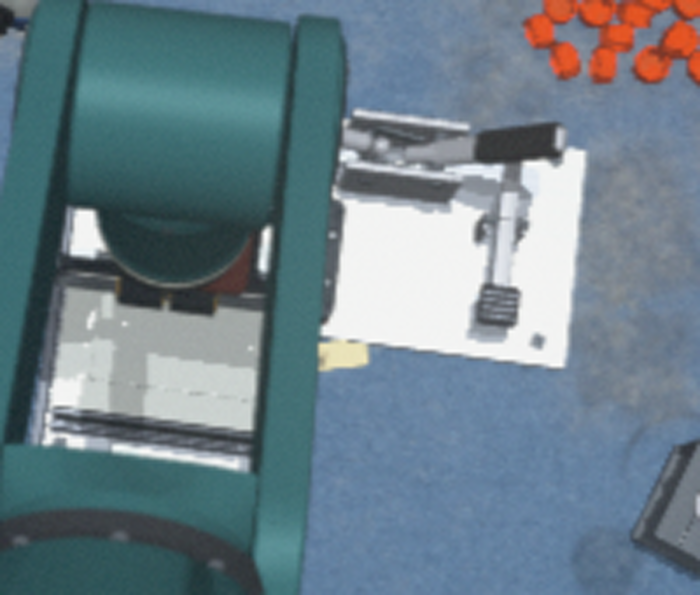

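The lid is shut (plate over the tray, seam groove at crop (155,430)). Go down in front of the tray and push.

```bash
python3 -m jog '{"jaw":[0,0,0,0,0,0,0,0],"offset":[[4.4,-0.33,0],[4.4,-0.33,0],[4.4,-0.33,0],[0,0,5],[0,0,5],[0,0,4.7],[0,0,0],[0,0,0]],"spin":[0,0,0,0,0,0,0,0]}'
python3 - <<'E'
from h import *
p=np.load("jig.npy")
go(*jig(p,[-.003,0,0])[0][:2],.016,84)
E
```

```text
t: 16.8
tool_pos: [0.4117, 0.021, 0.014]
eef_rot: [0.052, 0.999, -0.0, 0.0]
force: [0.3, 0.4, -0.4]
width: 0.008
finger_force: 0.0
offset cm (before spin) [-17.36   0.    -0.18] spin -0.0 yaw now 84.0 | tcp [0.4117 0.021  0.014 ] t 16.8
```

```bash
python3 -m jog '{"jaw":[0,0,0,0,0,0,0,0],"offset":[[-1,0,-0.1],[-1,0,-0.1],[-1,0,0],[-1,0,0],[-1,0,0],[-1,0,0],[-1,0,0],[-1,0,0]],"spin":[0,0,0,0,0,0,0,0]}'
python3 -m jog '{"jaw":[0,0,0,0,0,0,0,0],"offset":[[-1,0,0],[-1,0,0],[-1,0,0],[-1,0,0],[-1,0,0],[-1,0,0],[-1,0,0],[-0.7,0,0]],"spin":[0,0,0,0,0,0,0,0]}'
python3 -m jog '{"jaw":[0,0,0,0],"offset":[[-0.5,0,0],[-0.3,0,0],[-0.2,0,0],[0,0,0]],"spin":[0,0,0,0]}'
```

```text
t: 17.8
tool_pos: [0.4911, 0.0127, 0.015]
eef_rot: [0.052, 0.999, -0.0, -0.0]
force: [-1.8, -0.3, -0.6]
width: 0.009
finger_force: 0.8
t: 18.8
tool_pos: [0.568, 0.0045, 0.0152]
eef_rot: [0.052, 0.999, -0.0, 0.0]
force: [-1.8, -0.4, -1.0]
width: 0.005
finger_force: 0.9
t: 19.3
tool_pos: [0.5771, 0.0036, 0.0152]
eef_rot: [0.052, 0.999, -0.0, 0.0]
force: [-2.1, -0.6, 0.6]
width: 0.007
finger_force: 1.1
```

```bash
for k in 1; do python3 -m jog '{"jaw":[0,0,0],"offset":[[-0.2,0,0],[-0.2,0,0],[0,0,0]],"spin":[0,0,0]}'; python3 -m jog '{"jaw":[0,0],"offset":[[-0.2,0,0],[0,0,0]],"spin":[0,0]}';python3 -m jog '{"jaw":[0,0],"offset":[[-0.1,0,0],[0,0,0]],"spin":[0,0]}';  done
```

```text
t: 19.68
tool_pos: [0.5815, 0.0031, 0.0152]
eef_rot: [0.052, 0.999, -0.0, 0.0]
force: [-2.8, 1.1, 1.1]
width: 0.003
finger_force: 1.1
t: 19.92
tool_pos: [0.5834, 0.0029, 0.0152]
eef_rot: [0.052, 0.999, -0.0, 0.0]
force: [-1.8, 0.2, 0.6]
width: 0.005
finger_force: 1.1
t: 20.18
tool_pos: [0.5835, 0.0029, 0.0151]
eef_rot: [0.052, 0.999, -0.0, -0.001]
force: [-3.5, 1.1, 1.5]
width: 0.002
finger_force: 2.1
```

```bash
python3 -m jog '{"jaw":[0,0],"offset":[[-0.1,0,0],[0,0,0]],"spin":[0,0]}'; python3 -m jog '{"jaw":[0,0],"offset":[[-0.1,0,0],[0,0,0]],"spin":[0,0]}'
```

```text
t: 20.42
tool_pos: [0.5838, 0.003, 0.0149]
eef_rot: [0.052, 0.999, 0.0, -0.001]
force: [-6.2, 1.4, 2.9]
width: 0.008
finger_force: 2.9
t: 20.68
tool_pos: [0.5838, 0.003, 0.0148]
eef_rot: [0.052, 0.999, 0.0, -0.002]
force: [-8.1, 1.3, 4.1]
width: 0.006
finger_force: 3.8
```

The tray is against the stop (8 N with no further travel). Back off and go above the handle.

```bash
python3 -m jog '{"jaw":[0,0,0,0,0,0,0,0],"offset":[[1,0,0],[1.5,0,0],[0,0,-4.5],[0,0,-4.5],[0,0,-4.5],[0,0,-4],[0,0,0],[0,0,0]],"spin":[0,0,0,0,0,0,0,0]}'
python3 - <<'E'
from h import *
p=np.load("jig.npy")
go(*jig(p,[.074,-.180,0])[0][:2],.19,84)
for y in(-.18,-.201,-.2066,-.21):print(jig(p,[.074,y,0]))
E
```

```text
t: 21.68
tool_pos: [0.5605, 0.0053, 0.1895]
eef_rot: [0.052, 0.999, -0.0, -0.0]
force: [0.0, -0.1, -0.2]
width: 0.004
finger_force: 0.0
offset cm (before spin) [-10.11 -17.99  -0.05] spin -0.0 yaw now 84.0 | tcp [0.5605 0.0053 0.1895] t 21.7
[[ 0.642113   -0.18420342  0.008     ]]
[[ 0.63992037 -0.20508864  0.008     ]]
[[ 0.63933566 -0.21065803  0.008     ]]
[[ 0.63898067 -0.21403944  0.008     ]]
```

```bash
python3 -m jog '{"jaw":[0,0,0,0,0,0,0,0],"offset":[[-2.5,-4.5,0],[-2.5,-4.5,0],[-2.5,-4.5,0],[-2.6,-4.5,0],[0,0,2.5],[0,0,2.5],[0,0,0],[0,0,0]],"spin":[0,0,0,0,0,0,0,0]}'
python3 -m jog '{"jaw":[0,0,0,0,0,0,0,0],"offset":[[0,0,0.5],[0,0,0.5],[0,0,0.5],[0,-0.2,0.5],[0,-0.3,0.5],[0,-0.3,0.5],[0,0,0],[0,0,0]],"spin":[0,0,0,0,0,0,0,0]}'
```

```text
t: 22.68
tool_pos: [0.6425, -0.1841, 0.1397]
eef_rot: [0.052, 0.999, 0.0, -0.0]
force: [0.5, 0.3, 0.5]
width: 0.002
finger_force: 0.0
t: 23.68
tool_pos: [0.6419, -0.1923, 0.1101]
eef_rot: [0.053, 0.999, 0.0, -0.0]
force: [1.0, 0.4, -0.2]
width: 0.006
finger_force: 0.1
```

```bash
python3 -m jog '{"jaw":[0,0,0,0],"offset":[[0,-0.4,0.4],[0,-0.4,0.4],[0,-0.3,0.4],[0,0,0]],"spin":[0,0,0,0]}'
python3 - <<'E'
from h import *
c=cam("scene");cv2.imwrite("pics/s4.png",cv2.resize(c["frame"][160:340,260:480,::-1],None,fx=3.3,fy=3.3,interpolation=cv2.INTER_CUBIC))
E
```

```text
t: 24.18
tool_pos: [0.6409, -0.2032, 0.0979]
eef_rot: [0.053, 0.999, 0.0, -0.0]
force: [0.3, 2.8, 1.5]
width: 0.005
finger_force: 1.4
```

View pics/s4.png

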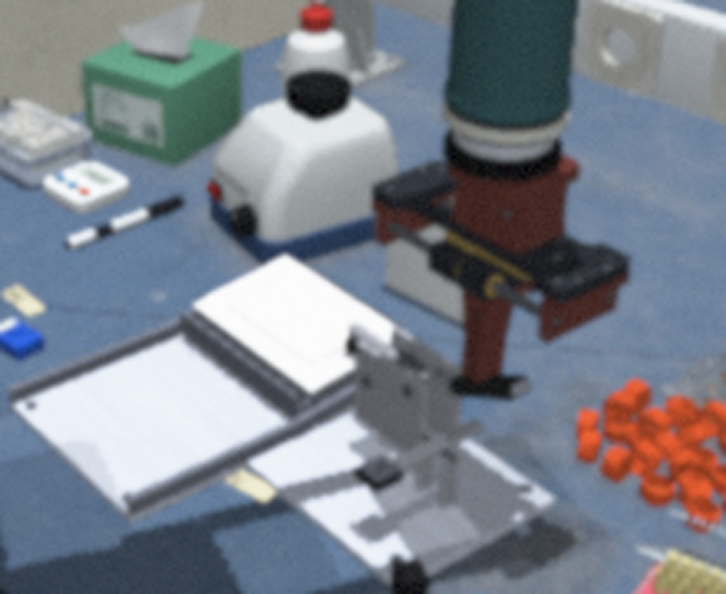

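The finger is on the handle at crop (490,385), already lowering it, and the tray sits at the stop with its lid shut. Continue down.

```bash
python3 -m jog '{"jaw":[0,0,0,0],"offset":[[0,-0.2,0.4],[0,-0.2,0.4],[0,-0.1,0.4],[0,0,0]],"spin":[0,0,0,0]}'
python3 -m jog '{"jaw":[0,0,0,0,0],"offset":[[0,0,0.3],[0,0,0.3],[0,0,0.2],[0,0,0],[0,0,0]],"spin":[0,0,0,0,0]}'
```

```text
t: 24.72
tool_pos: [0.6403, -0.2089, 0.0859]
eef_rot: [0.052, 0.999, -0.0, -0.0]
force: [-0.0, -0.1, 3.4]
width: 0.009
finger_force: 1.4
t: 25.35
tool_pos: [0.64, -0.208, 0.0779]
eef_rot: [0.052, 0.999, 0.0, -0.0]
force: [-0.4, -0.5, 0.1]
width: 0.003
finger_force: 0.0
```

```bash
python3 -m jog '{"jaw":[0,0,0],"offset":[[0,0,0.4],[0,0,0.3],[0,0,0]],"spin":[0,0,0]}'
python3 -m jog '{"jaw":[0,0,0,0,0,0,0,0],"offset":[[0,0,-4],[0,0,-5],[0,0,-5],[0,0,0],[0,0,0],[0,0,0],[0,0,0],[0,0,0]],"spin":[0,0,0,0,0,0,0,0]}'
python3 - <<'E'
from h import *
p=np.load("jig.npy")
c=cam("top")
f=cv2.resize(c["frame"][155:325,280:520,::-1],None,fx=3.3,fy=3.3,interpolation=cv2.INTER_CUBIC)
cs=np.array([[205,122],[385,215],[272,437],[95,345]])/8+[455,265]-.4
w=ground(c,cs,.06);print(w.round(4),w.mean(0))
for i in range(4):
    d=w[(i+1)%4]-w[i];print(np.degrees(np.arctan2(d[1],d[0])).round(1),np.linalg.norm(d).round(4))
top=(np.array([[283,218],[358,235],[352,285],[290,290]])/8+[455,265]-.4)
print("top",ground(c,[[322/8+454.6,257/8+264.6]],.135))
print("lev-handle end model px", (proj(c,jig(p,[[.074,-.25,.063]]))-[280,155])*3.3)
cv2.imwrite("pics/t5.png",f)
E
```

```text
t: 25.72
tool_pos: [0.6399, -0.208, 0.0707]
eef_rot: [0.052, 0.999, 0.0, -0.0]
force: [0.4, -0.2, -0.4]
width: 0.003
finger_force: 0.0
t: 26.72
tool_pos: [0.6399, -0.208, 0.2102]
eef_rot: [0.052, 0.999, 0.0, -0.001]
force: [-0.4, 0.3, 0.2]
width: 0.007
finger_force: 0.0
[[ 0.4663 -0.3209  0.06  ]
 [ 0.4419 -0.3699  0.06  ]
 [ 0.3805 -0.3373  0.06  ]
 [ 0.4043 -0.2894  0.06  ]] [ 0.42325353 -0.32940256  0.06      ]
-116.5 0.0548
152.0 0.0695
63.6 0.0535
-26.9 0.0696
top [[ 0.42467492 -0.33013253  0.135     ]]
lev-handle end model px [[560.96190845 160.70347724]]
```

View pics/t5.png

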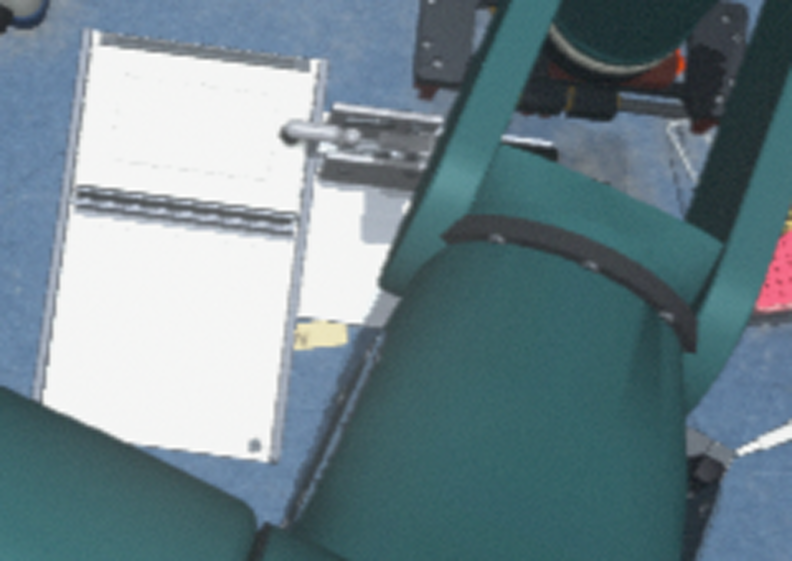

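Handle end is at crop (555,152), the level position predicted at (561,160), so the clamp is locked; the pad is on the lid at (290,132). Refine the groove position numerically and go to the stylus.

Run:
```python
from h import *
p=np.load("jig.npy");c=cam("top");g=cv2.cvtColor(c["frame"],cv2.COLOR_RGB2GRAY)
t=np.radians(7)
def tray(x,y,z): return [.074+x*np.cos(t)-z*np.sin(t),y,.009+x*np.sin(t)+z*np.cos(t)]
for xs in np.arange(-75,-35,1.):
    q=proj(c,jig(p,[tray(xs/1000,y,.027) for y in np.linspace(-.06,.06,40)])).astype(np.float32)
    print(int(xs),int(cv2.remap(g,q[:,0][None],q[:,1][None],1).mean()),end="; ")
print();print("seam ends world",jig(p,[tray(-.0555,.06,.017),tray(-.0555,-.06,.017)]))
go(.424,-.330,.2,63)
```

```text
-75 244; -74 244; -73 245; -72 244; -71 242; -70 233; -69 217; -68 200; -67 185; -66 166; -65 146; -64 129; -63 122; -62 134; -61 156; -60 168; -59 165; -58 150; -57 125; -56 104; -55 97; -54 101; -53 119; -52 143; -51 157; -50 153; -49 158; -48 188; -47 222; -46 240; -45 244; -44 245; -43 245; -42 245; -41 245; -40 245; -39 245; -38 245; -37 245; -36 245; 
seam ends world [[ 0.61032597  0.06045273  0.02710954]
 [ 0.59779665 -0.05889137  0.02710954]]
offset cm (before spin) [ 20.22 -14.39   1.08] spin 21.0 yaw now 84.0 | tcp [ 0.6401 -0.2081  0.2107] t 26.8
```

```bash
python3 -m jog '{"jaw":[70,70,70,70,70,70,70,70],"offset":[[4.05,-2.88,0.2],[4.05,-2.88,0.2],[4.05,-2.88,0.2],[4.05,-2.88,0.2],[4.05,-2.88,0.2],[0,0,0],[0,0,0],[0,0,0]],"spin":[0,0,0,0,0,10.5,10.5,0]}'
python3 - <<'E'
from h import *
go(.424,-.330,.086,63)
E
```

```text
t: 27.82
tool_pos: [0.4237, -0.3304, 0.2013]
eef_rot: [0.233, 0.972, -0.0, 0.0]
force: [-0.4, -0.7, 0.7]
width: 0.701
finger_force: 0.0
offset cm (before spin) [-1.000e-02  5.000e-02  1.153e+01] spin 0.1 yaw now 63.1 | tcp [ 0.4237 -0.3304  0.2013] t 27.8
```

```bash
python3 -m jog '{"jaw":[70,70,70,70,50,30,15,12],"offset":[[0,0.05,3],[0,0,3],[0,0,3],[0,0,2.5],[0,0,0],[0,0,0],[0,0,0],[0,0,0]],"spin":[0,0,0,0,0,0,0,0]}'
python3 -m jog '{"jaw":[12,12,12,12],"offset":[[0,0,0],[0,0,0],[0,0,0],[0,0,0]],"spin":[0,0,0,0]}'
```

```text
t: 28.82
tool_pos: [0.4245, -0.3302, 0.0871]
eef_rot: [0.233, 0.972, -0.001, 0.001]
force: [-0.5, -0.1, -0.0]
width: 0.283
finger_force: 0.0
t: 29.32
tool_pos: [0.4244, -0.33, 0.0868]
eef_rot: [0.233, 0.972, -0.0, 0.0]
force: [-0.2, -0.1, 6.3]
width: 0.201
finger_force: 30.0
```

```bash
python3 -m jog '{"jaw":[12,12,12,12,12],"offset":[[0,0,-2.5],[0,0,-4],[0,0,-4],[0,0,-2],[0,0,0]],"spin":[0,0,0,0,0]}'
python3 - <<'E'
from h import *
p=np.load("jig.npy")
print(arm.state()["force"]);
go(*jig(p,[.0176,.06,0])[0][:2],.13,84)
E
```

```text
t: 29.95
tool_pos: [0.4248, -0.3305, 0.2126]
eef_rot: [0.234, 0.972, -0.001, 0.001]
force: [-0.3, -0.6, -1.1]
width: 0.202
finger_force: 30.0
[-0.34406274 -0.59464453 -1.10688846]
offset cm (before spin) [ 1.18 43.29  8.2 ] spin -21.0 yaw now 63.0 | tcp [ 0.4248 -0.3305  0.2126] t 29.9
```

```bash
python3 -m jog '{"jaw":[12,12,12,12,12,12,12,12],"offset":[[0.15,4.81,0],[0.15,4.81,0],[0.15,4.81,0],[0.15,4.81,0],[0.15,4.81,0],[0.15,4.81,0],[0.15,4.81,0],[0.15,4.81,0]],"spin":[0,0,0,0,0,0,0,0]}'
python3 -m jog '{"jaw":[12,12,12,12,12],"offset":[[0.1,4.8,0],[0,0,0],[0,0,0],[0,0,0],[0,0,0]],"spin":[0,-10.5,-10.5,0,0]}'
python3 - <<'E'
from h import *
p=np.load("jig.npy")
go(*jig(p,[.0176,.06,0])[0][:2],.118,84)
# top view: is the stylus back of handle / tip visible? save only
c=cam("scene");cv2.imwrite("pics/s6.png",c["frame"][:,:,::-1])
c=cam("top");cv2.imwrite("pics/t6.png",c["frame"][:,:,::-1])
E
```

```text
t: 30.95
tool_pos: [0.5876, 0.0201, 0.2092]
eef_rot: [0.233, 0.972, -0.0, -0.001]
force: [-0.1, -0.5, -1.0]
width: 0.208
finger_force: 30.0
t: 31.58
tool_pos: [0.6084, 0.0616, 0.2101]
eef_rot: [0.054, 0.999, -0.0, -0.001]
force: [0.7, 0.2, -0.5]
width: 0.202
finger_force: 30.0
offset cm (before spin) [-0.29 -0.09  9.21] spin -0.2 yaw now 83.8 | tcp [0.6084 0.0616 0.2101] t 31.6
```

```bash
python3 -m jog '{"jaw":[12,12,12,12,12,12,12,12],"offset":[[-0.3,-0.1,3],[0,0,3],[0,0,2.2],[0,0,1],[0,0,0],[0,0,0],[0,0,0],[0,0,0]],"spin":[0,0,0,0,0,0,0,0]}'
python3 -m jog '{"jaw":[12,12,12,12],"offset":[[0,0,0.3],[0,0,0.2],[0,0,0],[0,0,0]],"spin":[0,0,0,0]}'
python3 -m jog '{"jaw":[12,12,12,12],"offset":[[0,0,0.2],[0,0,0.2],[0,0,0],[0,0,0]],"spin":[0,0,0,0]}'
python3 - <<'E'
from h import *
p=np.load("jig.npy")
go(*jig(p,[.0176,.06,0])[0][:2],.1045,84)
E
```

```text
t: 32.67
tool_pos: [0.6123, 0.0605, 0.1198]
eef_rot: [0.052, 0.999, -0.0, 0.001]
force: [-0.8, -0.3, -1.8]
width: 0.203
finger_force: 30.0
t: 33.17
tool_pos: [0.6119, 0.0605, 0.1141]
eef_rot: [0.052, 0.999, -0.0, -0.0]
force: [-0.4, 0.5, -1.0]
width: 0.205
finger_force: 30.0
t: 33.67
tool_pos: [0.6119, 0.0604, 0.1101]
eef_rot: [0.052, 0.999, -0.0, -0.0]
force: [0.5, -0.4, -0.7]
width: 0.204
finger_force: 30.0
offset cm (before spin) [ 0.08 -0.01  0.56] spin -0.0 yaw now 84.0 | tcp [0.6119 0.0604 0.1101] t 33.7
```

```bash
python3 -m jog '{"jaw":[12,12,12],"offset":[[0,0,0.3],[0,0,0.1],[0,0,0]],"spin":[0,0,0]}'
for z in 1; do python3 -m jog '{"jaw":[12,12],"offset":[[0,0,0.1],[0,0,0]],"spin":[0,0]}';python3 -m jog '{"jaw":[12,12],"offset":[[0,0,0.1],[0,0,0]],"spin":[0,0]}'; done
```

```text
t: 34.05
tool_pos: [0.6118, 0.0604, 0.106]
eef_rot: [0.052, 0.999, -0.0, -0.0]
force: [-0.9, 0.1, -1.1]
width: 0.2
finger_force: 30.0
t: 34.3
tool_pos: [0.6119, 0.0604, 0.1051]
eef_rot: [0.052, 0.999, -0.0, -0.0]
force: [0.2, -0.5, 0.1]
width: 0.202
finger_force: 30.0
t: 34.55
tool_pos: [0.6118, 0.0605, 0.1041]
eef_rot: [0.052, 0.999, -0.0, -0.0]
force: [0.2, -0.4, -0.1]
width: 0.207
finger_force: 30.0
```

```bash
python3 -m jog '{"jaw":[12,12],"offset":[[0,0,0.1],[0,0,0]],"spin":[0,0]}';python3 -m jog '{"jaw":[12,12],"offset":[[0,0,0.05],[0,0,0]],"spin":[0,0]}'
```

```text
t: 34.8
tool_pos: [0.612, 0.0604, 0.1034]
eef_rot: [0.052, 0.999, -0.0, 0.0]
force: [0.0, 0.2, 2.3]
width: 0.2
finger_force: 30.0
t: 35.05
tool_pos: [0.6121, 0.0605, 0.1032]
eef_rot: [0.052, 0.999, -0.0, 0.0]
force: [-0.9, -0.2, 5.6]
width: 0.207
finger_force: 30.0
```

```bash
python3 -m jog '{"jaw":[12,12],"offset":[[0,0,-0.1],[0,0,0]],"spin":[0,0]}'; python3 -m jog '{"jaw":[12,12],"offset":[[-0.1,0,0],[0,0,0]],"spin":[0,0]}'; python3 -m jog '{"jaw":[12,12],"offset":[[-0.1,0,0],[0,0,0]],"spin":[0,0]}';python3 -m jog '{"jaw":[12,12,12],"offset":[[0.2,0,0],[0.2,0,0],[0,0,0]],"spin":[0,0,0]}';python3 -m jog '{"jaw":[12,12],"offset":[[0.1,0,0],[0,0,0]],"spin":[0,0]}'
```

```text
t: 35.3
tool_pos: [0.6119, 0.0604, 0.1036]
eef_rot: [0.052, 0.999, -0.0, 0.0]
force: [0.1, -0.1, 2.0]
width: 0.203
finger_force: 30.0
t: 35.55
tool_pos: [0.6125, 0.0603, 0.1035]
eef_rot: [0.052, 0.999, -0.0, -0.0]
force: [-0.5, 0.3, 2.2]
width: 0.204
finger_force: 30.0
t: 35.8
tool_pos: [0.6137, 0.0602, 0.1036]
eef_rot: [0.052, 0.999, -0.0, -0.0]
force: [-1.7, -0.1, 2.7]
width: 0.203
finger_force: 30.0
t: 36.17
tool_pos: [0.6103, 0.0606, 0.1037]
eef_rot: [0.052, 0.999, -0.0, 0.0]
force: [0.3, -0.6, -0.1]
width: 0.206
finger_force: 30.0
t: 36.42
tool_pos: [0.6092, 0.0606, 0.1037]
eef_rot: [0.052, 0.999, -0.0, 0.0]
force: [2.2, -0.4, -0.7]
width: 0.202
finger_force: 30.0
```

```bash
python3 -m jog '{"jaw":[12,12],"offset":[[-0.2,0,0.06],[0,0,0]],"spin":[0,0]}'
python3 -m jog '{"jaw":[12,12,12,12,12,12,12,12],"offset":[[0,-0.37,0],[0,-0.37,0],[0,-0.37,0],[0,-0.37,0],[0,-0.37,0],[0,-0.37,0],[0,-0.37,0],[0,-0.37,0]],"spin":[0,0,0,0,0,0,0,0]}'
```

```text
t: 36.67
tool_pos: [0.61, 0.0607, 0.1031]
eef_rot: [0.052, 0.999, 0.0, -0.001]
force: [-2.5, -0.1, 3.7]
width: 0.204
finger_force: 30.0
t: 37.67
tool_pos: [0.6078, 0.031, 0.1032]
eef_rot: [0.052, 0.999, 0.0, 0.0]
force: [-0.3, 3.9, 5.2]
width: 0.205
finger_force: 30.0
```

```bash
python3 -m jog '{"jaw":[12,12,12,12,12,12,12,12],"offset":[[-0.02,-0.37,-0.03],[-0.02,-0.37,0],[0,-0.37,0],[0,-0.37,0],[0,-0.37,0],[0,-0.37,0],[0,-0.37,0],[0,-0.37,0]],"spin":[0,0,0,0,0,0,0,0]}'
```

```text
t: 38.67
tool_pos: [0.605, 0.0013, 0.1033]
eef_rot: [0.052, 0.999, -0.0, -0.0]
force: [-0.6, 2.2, 2.6]
width: 0.205
finger_force: 30.0
```

```bash
python3 -m jog '{"jaw":[12,12,12,12,12,12,12,12],"offset":[[0,-0.37,0],[0,-0.37,0],[0,-0.37,0],[0,-0.37,0],[0,-0.37,0],[0,-0.37,0],[0,-0.37,0],[0,-0.37,0]],"spin":[0,0,0,0,0,0,0,0]}'
```

```text
t: 39.67
tool_pos: [0.602, -0.0281, 0.1034]
eef_rot: [0.052, 0.999, -0.0, -0.0]
force: [-1.0, 1.5, 3.9]
width: 0.199
finger_force: 30.0
```

```bash
python3 -m jog '{"jaw":[12,12,12,12,12,12,12,12],"offset":[[0,-0.37,0],[0,-0.37,0],[0,-0.37,0],[0,-0.37,0],[0,-0.37,0],[0,-0.37,0],[0,-0.37,0],[0,-0.37,0]],"spin":[0,0,0,0,0,0,0,0]}'
python3 -m jog '{"jaw":[12,12,12,12],"offset":[[0,-0.37,0],[0,0,0],[0,0,0],[0,0,0]],"spin":[0,0,0,0]}'
python3 -m jog '{"jaw":[12,12,12,12],"offset":[[0,0,-2],[0,0,-4],[0,0,-4.5],[0,0,0]],"spin":[0,0,0,0]}'
python3 - <<'E'
from h import *
go(.4244,-.33,.20,63)
E
```

```text
t: 40.67
tool_pos: [0.5988, -0.0575, 0.1034]
eef_rot: [0.052, 0.999, -0.0, -0.0]
force: [-0.3, 2.4, 3.9]
width: 0.205
finger_force: 30.0
t: 41.18
tool_pos: [0.5985, -0.0613, 0.1034]
eef_rot: [0.052, 0.999, -0.0, -0.0]
force: [-0.7, -1.2, 3.7]
width: 0.206
finger_force: 30.0
t: 41.68
tool_pos: [0.6011, -0.0611, 0.2118]
eef_rot: [0.052, 0.999, -0.0, 0.003]
force: [0.4, 0.3, -0.7]
width: 0.206
finger_force: 30.0
offset cm (before spin) [ 14.77 -28.59   1.08] spin 21.0 yaw now 84.0 | tcp [ 0.6011 -0.0611  0.2118] t 41.7
```

Whole seam traversed in contact. Back to the stand.

```bash
python3 -m jog '{"jaw":[12,12,12,12,12,12,12,12],"offset":[[2.45,-4.75,0],[2.45,-4.75,0],[2.45,-4.75,0],[2.45,-4.75,0],[2.45,-4.75,0],[2.3,-4.75,0],[0,0,0],[0,0,0]],"spin":[0,0,0,0,0,0,10.5,10.5]}'
python3 -m jog '{"jaw":[12,12],"offset":[[0,0,0],[0,0,0]],"spin":[0,0]}'
python3 - <<'E'
from h import *
go(.4244,-.33,.150,63)
E
```

```text
t: 42.68
tool_pos: [0.4227, -0.329, 0.2066]
eef_rot: [0.237, 0.971, 0.001, -0.001]
force: [0.2, 1.0, -0.9]
width: 0.205
finger_force: 30.0
t: 42.92
tool_pos: [0.4237, -0.3285, 0.2076]
eef_rot: [0.232, 0.973, 0.0, -0.001]
force: [0.3, -1.0, -0.8]
width: 0.201
finger_force: 30.0
offset cm (before spin) [-0.13 -0.11  5.76] spin 0.2 yaw now 63.2 | tcp [ 0.4237 -0.3285  0.2076] t 42.9
```

```bash
python3 -m jog '{"jaw":[12,12,12,12,12,12,12,12],"offset":[[-0.13,-0.11,3],[0,0,2.7],[0,0,2],[0,0,1.5],[0,0,1],[0,0,0.8],[0,0,0.5],[0,0,0]],"spin":[0,0,0,0,0,0,0,0]}'
python3 -m jog '{"jaw":[12,12],"offset":[[0,0,0.3],[0,0,0]],"spin":[0,0]}'
python3 -m jog '{"jaw":[12,12],"offset":[[0,0,0.1],[0,0,0]],"spin":[0,0]}'
```

```text
t: 43.92
tool_pos: [0.4246, -0.3307, 0.0933]
eef_rot: [0.233, 0.972, -0.0, -0.0]
force: [-0.0, -0.4, 0.3]
width: 0.209
finger_force: 30.0
t: 44.18
tool_pos: [0.4246, -0.3307, 0.0905]
eef_rot: [0.234, 0.972, -0.0, 0.0]
force: [0.2, 0.7, -0.2]
width: 0.205
finger_force: 30.0
t: 44.42
tool_pos: [0.4246, -0.3307, 0.0894]
eef_rot: [0.234, 0.972, -0.0, 0.0]
force: [-1.1, -0.9, -0.9]
width: 0.203
finger_force: 30.0
```

```bash
python3 -m jog '{"jaw":[12,12,12],"offset":[[0,0,0.1],[0,0,0.1],[0,0,0]],"spin":[0,0,0]}'
python3 -m jog '{"jaw":[12,12],"offset":[[0,0,0.05],[0,0,0]],"spin":[0,0]}'
```

```text
t: 44.8
tool_pos: [0.4246, -0.3306, 0.0873]
eef_rot: [0.234, 0.972, -0.0, -0.0]
force: [-0.2, -0.5, -0.1]
width: 0.201
finger_force: 30.0
t: 45.05
tool_pos: [0.4246, -0.3307, 0.0869]
eef_rot: [0.234, 0.972, -0.0, -0.0]
force: [0.5, 0.3, -0.5]
width: 0.206
finger_force: 30.0
```

```bash
python3 -m jog '{"jaw":[12,12],"offset":[[0,0,0.08],[0,0,0]],"spin":[0,0]}'
python3 -m jog '{"jaw":[35,50,70,70,70,70,70,70],"offset":[[0,0,0],[0,0,0],[0,0,0],[0,0,0],[0,0,-2],[0,0,-4],[0,0,-5],[0,0,0]],"spin":[0,0,0,0,0,0,0,0]}'
python3 - <<'E'
from h import *
go(.547,-.194,.20,84)
E
```

```text
t: 45.3
tool_pos: [0.4247, -0.3307, 0.0868]
eef_rot: [0.234, 0.972, -0.0, 0.0]
force: [-0.7, 1.5, 7.2]
width: 0.202
finger_force: 30.0
t: 46.3
tool_pos: [0.4268, -0.3328, 0.2]
eef_rot: [0.233, 0.972, -0.002, 0.003]
force: [0.5, -0.7, -0.7]
width: 0.699
finger_force: 0.0
offset cm (before spin) [-4.41 17.83 -0.02] spin -21.0 yaw now 63.0 | tcp [ 0.4268 -0.3328  0.2   ] t 46.3
```

```bash
python3 -m jog '{"jaw":[70,0,0,0,0,0,0,0],"offset":[[-1.13,4.4,0],[-1.13,4.4,0],[-1.13,4.4,0],[-1.13,4.4,0],[0,0,0],[0,0,0],[0,0,0],[0,0,0]],"spin":[0,0,0,0,-10.5,-10.5,0,0]}'
python3 - <<'E'
from h import *
go(.547,-.194,.058,84)
E
```

```text
t: 47.3
tool_pos: [0.5444, -0.1943, 0.1954]
eef_rot: [0.054, 0.999, 0.0, -0.001]
force: [0.5, -0.5, -0.5]
width: 0.006
finger_force: 0.0
offset cm (before spin) [-0.27  0.06 13.74] spin -0.2 yaw now 83.8 | tcp [ 0.5444 -0.1943  0.1954] t 47.3
```

```bash
python3 -m jog '{"jaw":[0,0,0,0,0,0,0,0],"offset":[[-0.25,0,4],[0,0,4],[0,0,3.5],[0,0,1.7],[0,0,0.4],[0,0,0.4],[0,0,0.4],[0,0,0]],"spin":[0,0,0,0,0,0,0,0]}'
python3 -m jog '{"jaw":[0,0,0,0],"offset":[[0,0,0.4],[0,0,0.3],[0,0,0.3],[0,0,0]],"spin":[0,0,0,0]}'
```

```text
t: 48.3
tool_pos: [0.548, -0.1951, 0.0529]
eef_rot: [0.052, 0.999, -0.0, 0.001]
force: [0.5, -0.8, 1.3]
width: 0.003
finger_force: 1.3
t: 48.8
tool_pos: [0.5471, -0.1946, 0.0417]
eef_rot: [0.052, 0.999, 0.0, -0.0]
force: [0.7, -1.2, 1.7]
width: 0.002
finger_force: 0.6
```

```bash
python3 -m jog '{"jaw":[0,0,0],"offset":[[0,0,0.3],[0,0,0.2],[0,0,0]],"spin":[0,0,0]}'
python3 -m jog '{"jaw":[0,0,0],"offset":[[0,0,0.2],[0,0,0.1],[0,0,0]],"spin":[0,0,0]}'
```

```text
t: 49.18
tool_pos: [0.5471, -0.1946, 0.0369]
eef_rot: [0.052, 0.999, 0.0, -0.0]
force: [0.3, -0.2, 1.5]
width: 0.008
finger_force: 0.7
t: 49.55
tool_pos: [0.5472, -0.1947, 0.034]
eef_rot: [0.052, 0.999, -0.0, -0.0]
force: [-0.1, -0.2, 2.2]
width: 0.008
finger_force: 0.7
```

```bash
python3 -m jog '{"jaw":[0,0,0,0,0,0,0,0],"offset":[[0,0,-4],[0,0,-5],[0,0,-5],[0,0,-5],[1,5.5,0],[1,5.5,0],[1,5.5,0],[1,5.5,0]],"spin":[0,0,0,0,0,0,0,0]}'
python3 -m jog '{"jaw":[0,0,0,0,0,0],"offset":[[0.5,5.5,0],[0.5,5.5,0],[0.5,5.5,0],[0.5,5.5,0],[0,0,0],[0,0,0]],"spin":[0,0,0,0,0,0]}'
python3 - <<'E'
from h import *
a=cv2.resize(cam("top")["frame"][155:325,285:505,::-1],None,fx=1.8,fy=2.4,interpolation=cv2.INTER_CUBIC)
a=cv2.resize(cam("top")["frame"][155:325,285:505,::-1],(396,306),interpolation=cv2.INTER_CUBIC)
b=cv2.resize(cam("scene")["frame"][195:400,250:430,::-1],(404,460),interpolation=cv2.INTER_CUBIC)
a=cv2.copyMakeBorder(a,0,154,0,0,0)
cv2.imwrite("pics/fin.png",np.hstack([a,b]))
E
```

```text
t: 50.55
tool_pos: [0.5299, 0.0299, 0.2239]
eef_rot: [0.053, 0.999, -0.0, -0.0]
force: [1.0, 0.7, 0.0]
width: 0.007
finger_force: 0.0
t: 51.3
tool_pos: [0.5332, 0.2486, 0.2236]
eef_rot: [0.052, 0.999, -0.001, -0.0]
force: [-0.3, 0.2, 0.3]
width: 0.007
finger_force: 0.0
```

View pics/fin.png

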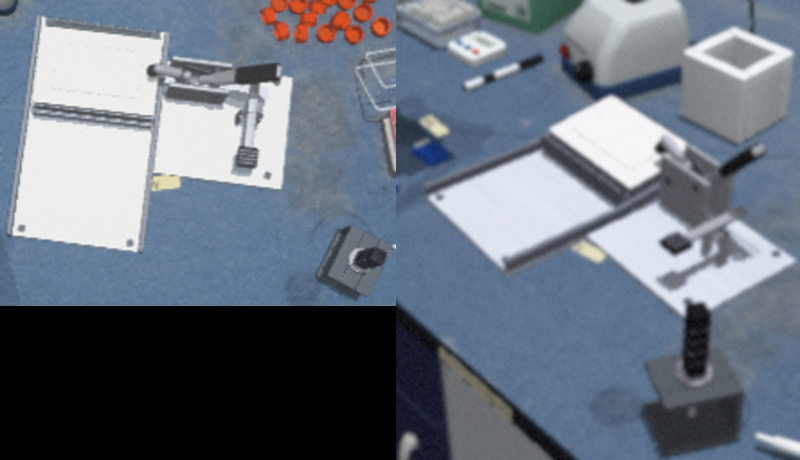

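The final view shows the handle raised at (260,75), the stylus upright in its stand at (370,258), and the tray with its lid shut at the stop. Before handing in, a numeric check that the tray has not crept.

Run:
```python
from h import *
p=np.load("jig.npy");c=cam("top");g=cv2.cvtColor(c["frame"],cv2.COLOR_RGB2GRAY);t=np.radians(7)
v=[]
for xs in np.arange(-70,-44,1.):
    q=proj(c,jig(p,[[.074+xs/1000*np.cos(t)-.027*np.sin(t),y,.009+xs/1000*np.sin(t)+.027*np.cos(t)] for y in np.linspace(-.06,.06,40)])).astype(np.float32)
    v.append((int(xs),int(cv2.remap(g,q[:,0][None],q[:,1][None],1).mean())))
print(v); print(arm.hand_in())
```

```text
[(-70, 205), (-69, 188), (-68, 174), (-67, 158), (-66, 139), (-65, 122), (-64, 113), (-63, 120), (-62, 139), (-61, 153), (-60, 155), (-59, 146), (-58, 126), (-57, 103), (-56, 90), (-55, 91), (-54, 103), (-53, 124), (-52, 137), (-51, 138), (-50, 143), (-49, 168), (-48, 204), (-47, 227), (-46, 235), (-45, 237)]
the job is handed in; nothing more can be done
None
```

I handed the job in at about 51 s; no verdict came back. Both white cassettes are in the tray, the lid is shut, the seam was traced while the clamp was locked, the stylus is back in its stand and the clamp is released. The last image check put the tray about 0.7 mm downhill of where it stood when clamped, near the limit of what the camera can measure, so it may not be hard against the stop.

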